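# Close up the lathe drive and set its speed

## Robot

A 6-joint arm with a two-finger parallel gripper is mounted at the origin on the work surface. World frame = base frame: x ahead of the robot, y to its left, z up, the work surface at z = 0. Lengths are in mm, angles in rad, forces in N, time in s.
With the tool pointing down it reaches from about 400 to 825 mm from the base axis. Payload 7 kg.
Tool frame: the origin (TCP) lies on the centre line of the jaws, within the pads' length; the fingertips stand 19 mm ahead of it and the grasp point (between the pads) is the TCP; z points along the fingers, y is the line along which they close (so a half turn about z gives the same grasp; the last joint's range is limited). The gripper opens to 85 mm and grips with 20 to 120 N. Pads are 22 mm wide; open, the fingers measure 114 mm over their backs; the gripper's body (76 mm by 85 mm) begins 54 mm behind the grasp point. The pads swing forward as they close: fully open they stand 13 mm farther back than shut.
Start: joints at [1.433, 0.359, 0.012, 0, -1.224, -0.288], TCP at [278.814, 614.702, 228.302] pointing down, gripper open.
Joint ranges: [-3.07, 3.07], [-1.43, 2.12], [-1.02, 1.25], [-3.03, 1.67], [-3.05, -0], [-3.03, 3.03]. Speed limits (rad/s): [2.39, 2.39, 3.01, 3.14, 3.14, 3.14].

## Interface

Orientations are given as [roll, pitch, yaw] about the fixed x, y, z axes, in that order (R = Rz(yaw) Ry(pitch) Rx(roll)).
In Python, from station import robot, snapshot, get_calibration, ticket gives the robot as it stands.
- The arm moves only by the tool play_rows, never from a script. Its argument "steps" is one flat list of numbers, 5 for each row, row after row: the closure, from 0 (fully open) to 1 (shut), then the shift along the tool's x, y, z in m, then the turn about the tool's z in rad. In form: [gripper, tx, ty, tz, roll, gripper, tx, ty, tz, roll, ...]. A call has 1 to 20 rows; each row is the pose to reach, as a shift and turn from the pose commanded when the call began, along the tool's axes at that moment; what a row does not reach only later rows make up. A row lasts 1/8 s, in which the tool goes at most 62.5 mm and 10.7 degrees, less where a joint would pass 70% of its speed; a pose out of reach is approached as far as the arm can. A call with a gripper value outside its range is refused whole. The fingers move at their own pace and stop on an object; the grip force is fixed at half the most. Time passes only in rows, so rows that repeat a pose let the fingers close. It gives the time, the measured TCP pose, the force, the opening and the grip force at its end, in the units of the state.
- robot.observe(): the state, without advancing time (a new reading comes with each control period).
- snapshot(name): name is "side" or "top" or "wrist"; returns (picture, depth): 420x560x3 uint8, red, green, blue; 420x560 float32, mm along the optical axis (not along the pixel's ray), 0 where there is no reading.
- get_calibration(name): a dict with "K" (3x3 intrinsics, pixels), "rvec" (rotation vector, rad) and "tvec" (3), from world to camera coordinates, as OpenCV has them; the wrist camera has in their place "hand_eye" (4x4, takes a point from camera to tool coordinates, whose origin is the TCP and whose axes are the flange's). Camera axes: x right, y down, z forward; pixel columns grow to the right and rows downward; lengths in mm; the calibration is good to about 2 mm. A picture is of the moment at which its call begins: read the wrist's pose just before it. get_calibration takes no time and is no camera call.
- ticket.job_done(): hands the job in; it is judged then, once.
The state is a dict: "t": time; "joint_positions": joint angles; "qd": joint speeds; "effort": joint torques, N m; "eef_pos": TCP position; "tcp_rot": TCP orientation; "contact_force": force on the tool from outside, world axes, zero at the start; "torque": the same for the moment, N m; "gripper_width": finger opening in mm; "grip_force": force on a finger pad.
Only numpy, scipy, OpenCV 4.12 (cv2) and the standard library are available. Lean on these libraries where they do the work, as an engineer would, in place of code of your own. Each camera call takes 0.05 s, during which the arm holds its last target. There are 200 camera calls.

## Task

Get the lathe drive ready to run: first take the steel chuck key out of the open belt housing and lay it inside the orange tray, then swing the grey cover shut and press it down until it is fully home. Next press both plugs on the sloping console fully home, so that none of their red bands shows, and only then turn the speed dial until its white pointer stands at the red mark. Leave the other things on the bench where they are.

Things in the scene. Friction and masses are not known exactly. Their poses are not given: they have to be found in the camera images.
- housing: Blue open belt housing, fixed. Outside 200 (x) by 260 (y) by 75 mm high, walls and floor 5 mm. Origin: centre of underside, z up; its +x side carries the cover's hinge and is on the robot's left (world +y). The far end holds two pulleys 60 mm across, up to 63 mm high, at x = +-45, y = -88 mm, and outside a black motor 90 mm across, 108 long, top at 93 mm. Key: in the other half.
- cover (a joint): Angle a (rad) of the grey cover: 0 fully home, 1.57 upright, 1.95 stop. Plate 200 (hinge to free edge) by 260 by 8 mm, and a yellow tab 16 mm long, 70 wide, mid free edge. It reaches from the hinge along -cos(a) x + sin(a) z of the housing; outer face looks along sin(a) x + cos(a) z. Stiff hinge: stays at any angle, moves at 0.6 N m, so push on its outer face all the way down.
- cover_hinge (a point): Middle of the cover's hinge line, on the cover's inner face: in the housing frame x = 100 mm, y = 0, z = 75.5 mm. The hinge line is the housing's y axis. The point's axes turn with the cover.
- console: Blue desk-shaped console, fixed: 170 (x) by 250 (y) mm, 45 mm high in front (-x, towards the robot), rising at 35 degrees to 143 mm, then flat for 30 mm. Origin: centre of underside, z up. On the slope: dial at y = +66 (robot's left), motor plug at y = -28, sensor plug at y = -92 mm; their axes are square to the slope: outwards (-sin 35, 0, cos 35 degrees) in the console frame.
- motor_plug_top (a point): Centre of the outer end of the black round motor plug, 36 mm in diameter; z points out of the slope along the plug's axis. When home it stands 36 mm above the slope's face, before that up to 48 mm.
- motor_plug (a joint): How far (m) the motor plug has been pushed in from its outermost place: 0.012 is fully home. The red band at its foot shows as long as it is not home. It stays where it is left; it takes about 8 N to push.
- sensor_plug_top (a point): Centre of the outer end of the green round sensor plug, 28 mm in diameter; otherwise as the motor plug (36 mm above the slope when home).
- sensor_plug (a joint): How far (m) the sensor plug has been pushed in: 0.012 is fully home. It stays where it is left; it takes about 6 N to push.
- dial_grip (a point): On the axis of the black speed dial at the height to grip, 37 mm above the slope. Its bar grip, 14 mm wide (point y), 47 long (point x), ends 7 mm above the point and starts 23 mm below it, on a disc 50 mm across. z points out of the slope; -x is the side of the white pointer (a line on the bar and a strip out to 40 mm radius); axes turn with the dial.
- dial (a joint): Angle of the dial in rad: 0 with the pointer straight down the slope (towards the robot), growing clockwise as seen looking onto the slope; stops at 0 and 2.6. It stays where it is left (friction 0.04 N m).
- mark (a joint): Angle of the red mark on the dial's scale, in the same sense and from the same zero as the dial: the pointer is at the mark when the two are equal. It does not move during the work.
- dial_pointer (a point): Point under the dial's pointer, 40 mm from its axis on the pointer's side, at scale level.
- mark_point (a point): Point of the red mark on the white scale, 40 mm from the dial's axis, at scale level.
- key: Loose steel T-shaped chuck key, 150 g, lying on the housing floor at the start. Round 12 mm shaft along its x from x = -68 to the T bar at x = +24 mm; T bar 12 mm thick, 84 mm long along y. Origin: on the shaft near the centre of mass, at the underside (shaft axis 6 mm above it); z up as it lies.
- key_tip (a point): End of the key's shaft on its axis (x = -66 mm of the key).
- key_bar (a point): Middle of the key's T bar (x = +24 mm of the key).
- tray: Orange open tray, fixed, 120 (x) by 200 (y) by 35 mm high, walls and floor 5 mm. Origin: centre of its underside.
- bowl: Loose wooden bowl, 120 mm across, 50 mm high; leave alone. Origin: underside.
- pad: Loose cork sanding block, 45 by 80 by 30 mm; leave alone.
- wax: Loose wax can, 76 mm across, 75 mm high; leave alone.
- blank: Loose pale wood blank, 30 by 90 by 30 mm; leave alone.
- spanner: Loose steel spanner, about 180 mm long, lying on the bench; leave alone.
- mallet: Loose mallet with dark head lying on the bench; leave alone.
- spindle: Loose small turned wooden piece, 48 mm across, 90 mm high, standing; leave alone.
There are look-alikes about, which are no part of the job. What is shaped like the key but pink is not meant.

How it is judged:
By the outcome, as a careful person would: the job done as asked, in the order asked, and still so for the second after the job is handed in, with the robot touching nothing.
It also fails if it takes over 72 s, if anything falls off the work surface, if the arm or the gripper's body presses on something with over 40 N, if the wrist force passes 120 N, or if a joint passes its speed limit or range.

## Working session

There is one attempt and no reset: what is moved stays moved. The work goes in short steps, Python scripts to look and compute and a tool call to move; the robot and the scene stay as the last step left them, time stands still between calls to the robot, and variables do not carry over. Pictures are saved under pics/ and viewed, at most 10 in all, crops included, and the job is handed in when it is done.

Besides the shell and the picture viewer there is one more tool, called by a JSON object that holds its "name" and its "arguments". play_rows: Moves the arm, as the interface text tells. Its arguments: {"type":"object","properties":{"steps":{"type":"array"}},"required":["steps"]}

```bash
mkdir -p pics; cat > h.py <<'E'
import numpy as np, cv2
from scipy.spatial.transform import Rotation as R
from station import robot, snapshot, get_calibration, ticket
def save(n,img): cv2.imwrite(f'pics/{n}.png',cv2.cvtColor(img,cv2.COLOR_RGB2BGR))
def tool():
    s=robot.observe(); T=np.eye(4); T[:3,:3]=R.from_euler('xyz',s['tcp_rot']).as_matrix(); T[:3,3]=s['eef_pos']; return T,s
def c2w(name,T=None):
    c=get_calibration(name)
    if name=='wrist': return c['K'],T@np.array(c['hand_eye'])
    M=np.eye(4); M[:3,:3]=cv2.Rodrigues(np.array(c['rvec'],float))[0]; M[:3,3]=np.array(c['tvec']).ravel(); return c['K'],np.linalg.inv(M)
def cloud(K,M,d):
    K=np.array(K);v,u=np.mgrid[:d.shape[0],:d.shape[1]]
    P=np.stack([(u-K[0,2])/K[0,0]*d,(v-K[1,2])/K[1,1]*d,d],-1)
    return P@M[:3,:3].T+M[:3,3]
def proj(K,M,p):
    Mi=np.linalg.inv(M);q=Mi[:3,:3]@np.array(p,float)+Mi[:3,3];q=np.array(K)@q;return q[:2]/q[2]
E
python3 - <<'E'
from h import *
print(robot.observe())
for n in('side','top'):
    im,d=snapshot(n);K,M=c2w(n);save(n+'0',im);np.savez(n+'0.npz',im=im,d=d,K=K,M=M,P=cloud(K,M,d));print(n,M.round(2),np.array(K)[0])
T,s=tool();im,d=snapshot('wrist');K,M=c2w('wrist',T);np.savez('w0.npz',im=im,d=d,K=K,M=M,P=cloud(K,M,d));save('w0',im);print(get_calibration('wrist'))
a=[cv2.imread(f'pics/{n}0.png') for n in('side','top')]
E
```

```text
{'t': 0.0, 'joint_positions': array([ 1.43308722e+00,  3.59411635e-01,  1.10593148e-02, -3.20788936e-04,
       -1.22407508e+00, -2.88108733e-01]), 'qd': array([ 0.00050823, -0.00031316, -0.00129415, -0.00158206, -0.00036221,
        0.00156269]), 'effort': array([-1.21039604e-03, -5.83326709e+01,  2.93411189e+01,  6.93678528e+00,
       -6.08065689e-03,  1.12899693e-05]), 'eef_pos': array([278.64933317, 614.28059355, 227.35315407]), 'tcp_rot': array([ 3.13994312e+00, -1.74362441e-04, -4.25926950e-01]), 'contact_force': array([ 0.32323455, -0.00940496, -0.60171823]), 'torque': array([-0.0323171 ,  0.03288938, -0.02285523]), 'grip_force': 0.0, 'gripper_width': 84.99887352277594}
side [[-9.90000e-01 -5.00000e-02  1.30000e-01  4.12990e+02]
 [-1.40000e-01  4.90000e-01 -8.60000e-01  1.30655e+03]
 [-2.00000e-02 -8.70000e-01 -4.90000e-01  8.16470e+02]
 [ 0.00000e+00  0.00000e+00  0.00000e+00  1.00000e+00]] [435.27717248   0.         281.84847139]
top [[-6.00000e-02 -9.80000e-01  2.00000e-01  3.37920e+02]
 [-1.00000e+00  6.00000e-02 -1.00000e-02  7.94400e+01]
 [-0.00000e+00 -2.00000e-01 -9.80000e-01  1.34177e+03]
 [ 0.00000e+00  0.00000e+00  0.00000e+00  1.00000e+00]] [466.68354444   0.         279.55964067]
{'K': array([[320.53169351,   0.        , 283.63404111],
       [  0.        , 320.53169351, 206.01588574],
       [  0.        ,   0.        ,   1.        ]]), 'hand_eye': array([[ 6.77061097e-04, -9.47784386e-01, -3.18911115e-01,
         8.17617440e+01],
       [ 9.99999634e-01,  8.08744463e-04, -2.80499867e-04,
         3.06691863e-01],
       [ 5.23770993e-04, -3.18910809e-01,  9.47784586e-01,
        -1.46088370e+02],
       [ 0.00000000e+00,  0.00000000e+00,  0.00000000e+00,
         1.00000000e+00]])}
```

View pics/top0.png

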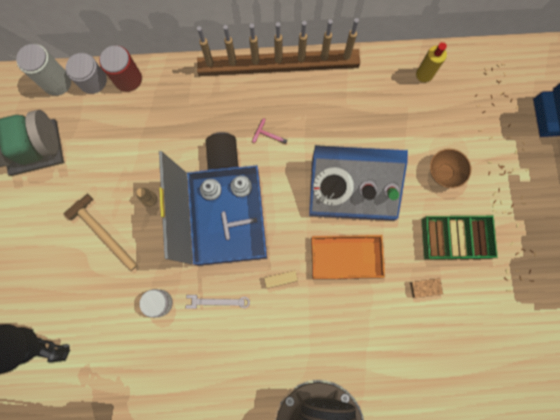

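View pics/side0.png

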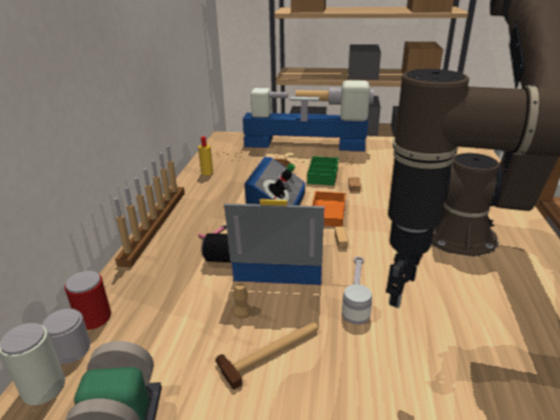

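The top view shows the housing at (190–265, 168–263), the key's bar near (226,225) with its shaft to (252,223), the tray at (312–383, 237–278) and the console at (310–405, 147–218). The side view shows the cover close to upright.

```bash
python3 - <<'E'
from h import *
z=np.load('top0.npz');P=z['P'];im=z['im']
for n,(u,v) in dict(keybar=(226,225),tip=(250,223),trayc=(347,258),trTL=(312,237),trBR=(383,278),hTL=(190,171),hTR=(260,168),hBR=(265,258),hBL=(193,263),cTL=(314,147),cTR=(405,150),cBR=(402,219),cBL=(311,216),coverT=(163,155),dial=(333,187),mp=(369,191),sp=(392,192),tab=(161,200),blank=(281,280),floor=(240,245)).items(): print(n,P[v,u].round(0))
a=cv2.cvtColor(im,cv2.COLOR_RGB2BGR)
A=cv2.resize(a[140:290,150:275],None,fx=4,fy=4,interpolation=cv2.INTER_CUBIC)
B=cv2.resize(a[140:225,303:413],None,fx=2.7,fy=2.7,interpolation=cv2.INTER_CUBIC)
o=np.zeros((600,800,3),np.uint8);o[:A.shape[0],:A.shape[1]]=A;o[:B.shape[0],500:500+B.shape[1]]=B[:,:300]
z=np.load('side0.npz');s=cv2.cvtColor(z['im'],cv2.COLOR_RGB2BGR)[150:215,240:310]
S=cv2.resize(s,None,fx=4.2,fy=4.2,interpolation=cv2.INTER_CUBIC);o[300:300+S.shape[0],500:500+S.shape[1]]=S
cv2.imwrite('pics/crop1.png',o)
# cover plane from side cloud
P=z['P'];q=P[225:250,245:310].reshape(-1,3);q=q[np.isfinite(q).all(1)];c=q.mean(0);n=np.linalg.svd(q-c)[2][2];print('cover',c,n,q.std(0))
q=P[268:278,240:315].reshape(-1,3);c=q.mean(0);n=np.linalg.svd(q-c)[2][2];print('housing side',c,n)
E
```

```text
keybar [560. 226.  14.]
tip [564. 158.   0.]
trayc [ 446. -115.    2.]
trTL [508. -17.  36.]
trBR [ 384. -214.   -6.]
hTL [732. 331.  -4.]
hTR [729. 121.  -3.]
hBR [457. 119.  27.]
hBL [450. 312.  77.]
cTL [742. -33. 129.]
cTR [ 714. -274.  143.]
cBR [ 550. -284.    3.]
cBL [574. -20.   4.]
coverT [698. 345. 263.]
dial [629. -76. 122.]
mp [ 609. -169.  134.]
sp [ 602. -229.  137.]
tab [581. 345. 286.]
blank [394.  77.  24.]
floor [500. 189.   8.]
cover [568.69559814 339.88811746 172.91944308] [-0.05945123  0.64736919 -0.75985438] [51.17056007 41.75503222 37.34050311]
housing side [573.24171729 326.91196365  43.1574703 ] [-0.07122721  0.61475648 -0.78549421]
```

View pics/crop1.png

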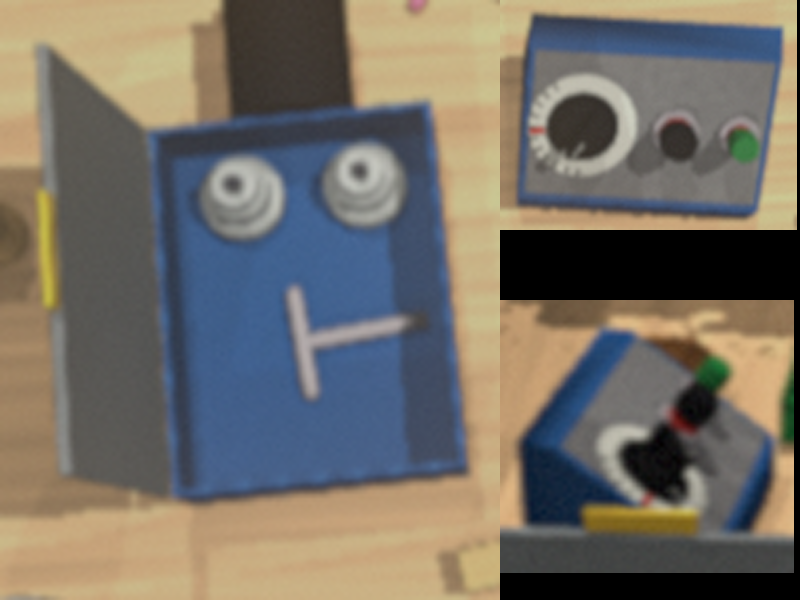

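{"name": "play_rows", "arguments": {"steps": [0,0,0,-0.06,0,0,0,0,-0.113,0,0,0.048,0.034,-0.113,0.12,0,0.095,0.068,-0.113,0.24,0,0.143,0.102,-0.113,0.36,0,0.19,0.135,-0.113,0.48,0,0.238,0.17,-0.113,0.6,0,0.285,0.203,-0.113,0.72,0,0.333,0.237,-0.113,0.84,0,0.38,0.27,-0.113,0.96,0,0.418,0.298,-0.113,1.08,0,0.456,0.325,-0.113,1.145,0,0.456,0.325,-0.113,1.145,0,0.456,0.325,-0.113,1.145]}}

```text
t: 1.9
eef_pos: [559.7, 130.2, 341.0]
tcp_rot: [3.141, -0.0, -1.571]
contact_force: [-0.3, 0.2, 0.6]
gripper_width: 85.4
grip_force: 0.0
```

```bash
python3 - <<'E'
from h import *
T,s=tool();print(s['t'],s['eef_pos'],s['tcp_rot'],s['qd'].round(3))
im,d=snapshot('wrist');K,M=c2w('wrist',T);np.savez('w1.npz',im=im,d=d,K=K,M=M,P=cloud(K,M,d))
a=cv2.resize(im,None,fx=1.42,fy=1.42,interpolation=cv2.INTER_CUBIC);save('w1',a)
E
```

```text
1.9 [559.70238174 130.2457703  340.99121732] [ 3.14099777e+00 -7.35965409e-05 -1.57118158e+00] [ 0.024 -0.007 -0.001  0.001  0.001  0.   ]
```

View pics/w1.png

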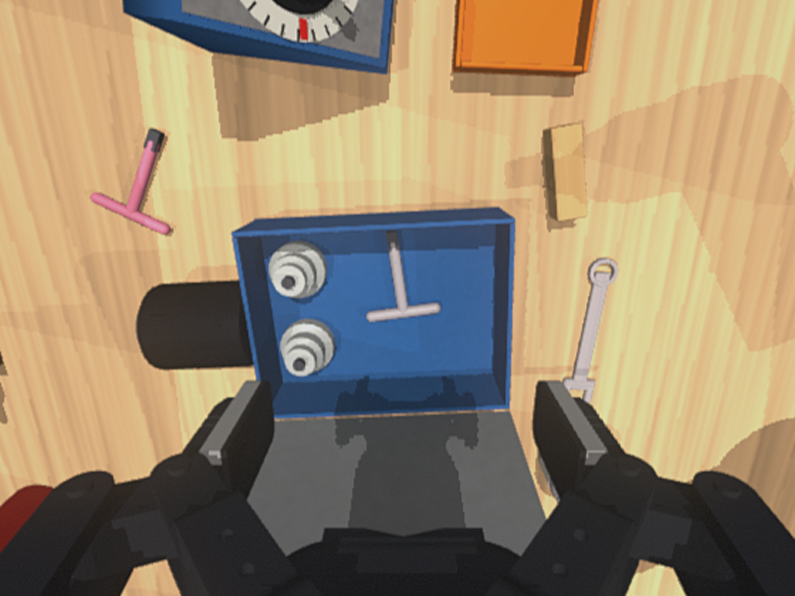

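The wrist view shows the key's bar from (370,317) to (437,308) and its tip at (392,236), in a ×1.42 picture. The housing rim corners are (236,232), (514,214), (510,410) and (262,413).

```bash
python3 - <<'E'
from h import *
z=np.load('w1.npz');P=z['P'];K=z['K'];M=z['M'];t=np.load('top0.npz')
def tri(p1,p2):  # wrist px, top px -> closest point
    A=[];b=[]
    for (u,v),k,m in((p1,K,M),(p2,t['K'],t['M'])):
        r=m[:3,:3]@np.linalg.inv(k)@[u,v,1];r/=np.linalg.norm(r);Q=np.eye(3)-np.outer(r,r);A.append(Q);b.append(Q@m[:3,3])
    x=np.linalg.lstsq(np.vstack(A),np.hstack(b),rcond=None)[0];return x
f=1/1.42
for n,(u,v),tp in [('bar',(403.5,312),(226.2,225.5)),('tip',(392,237),(255,220)),('b1',(371,317),(223.7,212.5)),('b2',(437,308),(228.5,239)),('mid',(398,275),(240,223)),('rimFR',(236,232),(257.3,166.3)),('rimNR',(514,213),(266,257.5)),('rimNL',(510,410),(193.5,263.5)),('rimFL',(262,413),(188,172.5))]:
    p=(u*f,v*f);i,j=int(round(p[1])),int(round(p[0]))
    print(n,'depth',np.nanmedian(P[i-1:i+2,j-1:j+2].reshape(-1,3),0).round(1),'tri',tri(p,tp).round(1))
s=np.load('side0.npz');Ps=s['P'][222:250,245:310].reshape(-1,3);ok=s['d'][222:250,245:310].ravel()>100;q=Ps[ok];q=q[(q[:,2]>100)&(q[:,2]<270)]
q=q[abs(q[:,1]-np.median(q[:,1]))<40]
c=q.mean(0);n=np.linalg.svd(q-c)[2][2];print('cover',len(q),c.round(1),n.round(3))
Pw=P[300:345,190:350].reshape(-1,3);q=Pw[(Pw[:,2]>85)&(Pw[:,2]<250)];c=q.mean(0);n=np.linalg.svd(q-c)[2][2];print('cover inner',len(q),c.round(1),n.round(3))
E
```

```text
bar depth [558.6 229.2  18. ] tri [557.3 225.4  24.9]
tip depth [570.5 145.1  17.3] tri [569.3 143.1  21.5]
b1 depth [594.8 234.6  16.8] tri [593.5 230.1  29.5]
b2 depth [521.  224.5  16.2] tri [519.8 221.6  20. ]
mid depth [564.7 186.9  17.3] tri [563.6 186.4  15.5]
rimFR depth [713.  128.5  73. ] tri [707.6 125.8  87.6]
rimNR depth [441.  122.5   0.6] tri [455.4 114.2  59.8]
rimNL depth [426.9 365.5   0.9] tri [448.9 309.8  84.6]
rimFL depth [602.1 127.4 366.8] tri [706.7 322.   72.3]
cover 1816 [568.8 338.6 176.8] [-0.047  0.993 -0.109]
cover inner 7137 [577.9 327.9 134.3] [ 0.049 -0.994  0.101]
```

{"name": "play_rows", "arguments": {"steps": [0.4,-0.04,-0.003,0.04,-0.07,0.5,-0.071,-0.003,0.09,-0.142,0.5,-0.071,-0.003,0.145,-0.142,0.5,-0.071,-0.003,0.2,-0.142,0.5,-0.071,-0.003,0.25,-0.142,0.5,-0.071,-0.003,0.285,-0.142,0.5,-0.071,-0.003,0.305,-0.142,0.5,-0.071,-0.003,0.311,-0.142,0.5,-0.071,-0.003,0.313,-0.142,0.5,-0.071,-0.003,0.313,-0.142,0.5,-0.071,-0.003,0.313,-0.142]}}

```text
t: 3.32
eef_pos: [563.3, 201.8, 29.3]
tcp_rot: [-3.14, 0.001, -1.429]
contact_force: [0.2, 0.3, -0.4]
gripper_width: 42.8
grip_force: 0.0
```

```bash
python3 - <<'E'
from h import *
T,s=tool();print(s['t'],s['eef_pos'],s['tcp_rot'])
im,d=snapshot('wrist');K,M=c2w('wrist',T);np.savez('w2.npz',im=im,d=d,K=K,M=M,P=cloud(K,M,d))
a=cv2.resize(im,None,fx=1.2,fy=1.2,interpolation=cv2.INTER_CUBIC);save('w2',a)
E
```

```text
3.325 [563.29991999 201.81461126  29.29422234] [-3.14011026e+00  8.10177309e-04 -1.42858665e+00]
```

View pics/w2.png

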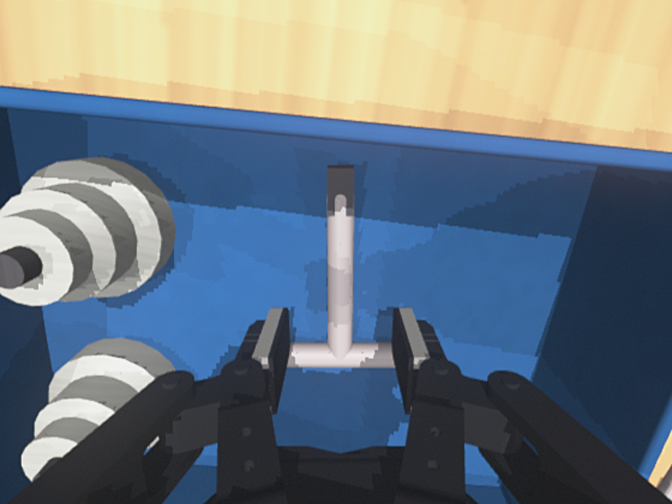

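The shaft (340,165–350) is centred between the fingers, with the bar at row 355. I'll check the bar's clearance in depth.

```bash
python3 - <<'E'
from h import *
z=np.load('w2.npz');P=z['P'];K,M=z['K'],z['M']
T,s=tool();Ti=np.linalg.inv(T)
for n,(u,v) in dict(shaftfar=(340,180),shaft=(340,260),shaftnear=(340,320),bar=(340,355),barL=(300,355),barR=(385,355),floor=(200,320),padLtip=(270,400),padL=(278,318)).items():
    p=P[round(v/1.2),round(u/1.2)];print(n,p.round(1),'tool',(Ti[:3,:3]@p+Ti[:3,3]).round(1))
E
```

```text
shaftfar [571.4 144.6  16.2] tool [57.7  0.  12.9]
shaft [566.5 179.3  17.3] tool [22.7  0.  11.9]
shaftnear [562.4 207.7  18.9] tool [-6.1  0.  10.3]
bar [559.7 226.5  18.4] tool [-25.1   0.   10.8]
barL [578.4 230.3  16.8] tool [-26.2 -19.   12.4]
barR [538.  224.2  17.2] tool [-25.9  21.9  11.9]
floor [630.2 225.5   5. ] tool [-14.1 -69.6  24.3]
padLtip [584.8 209.9  72.5] tool [ -5.1 -22.5 -43.3]
padL [587.3 193.9  47.8] tool [ 11.1 -22.7 -18.6]
```

{"name": "play_rows", "arguments": {"steps": [0.5,0,0,0.0025,0,0.8,0,0,0.003,0,1,0,0,0.003,0,1,0,0,0.003,0,1,0,0,0.003,0,1,0,0,0.003,0,1,0,0,0.003,0]}}

```text
t: 4.25
eef_pos: [562.9, 201.4, 25.3]
tcp_rot: [-3.142, -0.0, -1.429]
contact_force: [-0.1, -0.2, -0.3]
gripper_width: -0.2
grip_force: 0.0
```

```bash
python3 - <<'E'
from h import *
T,s=tool();print(s['t'],s['eef_pos'],s['gripper_width'],s['grip_force'])
im,d=snapshot('wrist');K,M=c2w('wrist',T);P=cloud(K,M,d);np.savez('w3.npz',im=im,d=d,K=K,M=M,P=P)
Ti=np.linalg.inv(T)
Q=P@Ti[:3,:3].T+Ti[:3,3]
for v in range(130,330,8): print(v,Q[v,283].round(0),P[v,283].round(0),im[v,283])
save('w3',cv2.resize(im[100:400,130:430],None,fx=1.6,fy=1.6))
E
```

```text
4.25 [562.86430269 201.38322863  25.31042184] -0.17161925457444147 0.0
130 [67.  0. 20.] [572. 135.   5.] [ 61  91 135]
138 [63.  0. 20.] [572. 139.   6.] [51 68 96]
146 [60.  0.  9.] [571. 142.  17.] [77 77 82]
154 [57.  0.  8.] [571. 145.  17.] [77 76 82]
162 [53.  0.  8.] [570. 149.  17.] [74 73 81]
170 [49.  0.  8.] [570. 153.  17.] [157 149 152]
178 [45.  0.  7.] [569. 157.  18.] [222 211 213]
186 [41.  0.  8.] [569. 161.  17.] [222 215 217]
194 [37.  0.  8.] [568. 165.  18.] [222 215 217]
202 [32.  0.  8.] [567. 169.  18.] [223 215 217]
210 [28.  0.  7.] [567. 173.  18.] [224 215 218]
218 [24.  0.  8.] [566. 178.  17.] [223 215 217]
226 [19.  0.  8.] [566. 182.  17.] [223 216 219]
234 [15.  0.  8.] [565. 187.  17.] [205 194 198]
242 [11.  0.  7.] [564. 191.  19.] [205 192 196]
250 [6. 0. 7.] [564. 196.  18.] [205 193 196]
258 [ 11.   0. -12.] [564. 190.  37.] [46 48 57]
266 [ 11.   0. -19.] [564. 190.  44.] [46 49 57]
274 [ 11.   0. -25.] [564. 191.  50.] [44 45 53]
282 [ 11.   0. -31.] [564. 191.  57.] [44 45 51]
290 [ 11.   0. -37.] [564. 191.  63.] [40 41 48]
298 [ 10.   0. -42.] [564. 191.  67.] [58 57 60]
306 [  5.   0. -40.] [563. 196.  65.] [57 56 58]
314 [  2.   0. -41.] [563. 199.  66.] [57 56 59]
322 [ -1.   0. -41.] [562. 203.  66.] [56 54 56]
```

View pics/w3.png

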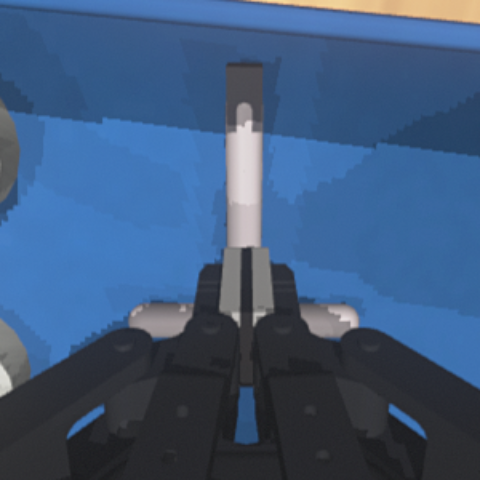

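```bash
python3 - <<'E'
from h import *
c=get_calibration('wrist');H=np.array(c['hand_eye'])
for n in('w0','w1','w2','w3'):
    z=np.load(n+'.npz');Q=cloud(z['K'],H,z['d'])
    m=(Q[...,2]<4)&(Q[...,2]>-100)&(abs(Q[...,1])<65)&(abs(Q[...,0])<40)&(z['d']>20)
    q=Q[m];o=q[np.argsort(q[:,2])][::-1]
    print(n,len(q),o[[0,5,20,60,150]].round(1).tolist(),'xmax',np.percentile(q[:,0],99.5).round(1))
z=np.load('w3.npz');Q=cloud(z['K'],H,z['d'])
for u in(272,276,283,290): print(u,[tuple(Q[v,u].round(0)) for v in range(252,262)])
E
```

```text
w0 36538 [[-3.4, -42.6, -15.9], [-4.0, 43.3, -16.5], [2.9, 43.4, -17.3], [4.4, -42.2, -18.2], [1.9, 43.2, -19.8]] xmax 19.5
w1 36560 [[-3.6, 43.5, -15.5], [1.4, 43.3, -16.5], [-6.4, -42.6, -17.1], [6.4, -42.1, -18.0], [0.2, -42.2, -19.8]] xmax 19.4
w2 41148 [[-7.0, -21.1, -5.0], [5.7, -21.0, -5.4], [-5.6, 21.6, -6.4], [-1.6, -21.0, -8.2], [-8.0, 21.7, -10.6]] xmax 19.5
w3 42528 [[10.1, -2.3, -6.6], [10.4, -6.1, -7.1], [10.9, 3.5, -8.1], [11.2, -1.3, -9.7], [6.4, 10.6, -11.5]] xmax 19.6
272 [(np.float64(3.0), np.float64(-6.0), np.float64(10.0)), (np.float64(3.0), np.float64(-6.0), np.float64(10.0)), (np.float64(2.0), np.float64(-6.0), np.float64(11.0)), (np.float64(11.0), np.float64(-5.0), np.float64(-8.0)), (np.float64(11.0), np.float64(-5.0), np.float64(-9.0)), (np.float64(11.0), np.float64(-5.0), np.float64(-11.0)), (np.float64(11.0), np.float64(-5.0), np.float64(-11.0)), (np.float64(11.0), np.float64(-5.0), np.float64(-13.0)), (np.float64(11.0), np.float64(-5.0), np.float64(-13.0)), (np.float64(11.0), np.float64(-5.0), np.float64(-14.0))]
276 [(np.float64(4.0), np.float64(-4.0), n
[... 931 characters left out ...]
float64(0.0), np.float64(-12.0)), (np.float64(11.0), np.float64(0.0), np.float64(-13.0)), (np.float64(11.0), np.float64(0.0), np.float64(-14.0))]
290 [(np.float64(4.0), np.float64(4.0), np.float64(8.0)), (np.float64(3.0), np.float64(4.0), np.float64(10.0)), (np.float64(2.0), np.float64(4.0), np.float64(9.0)), (np.float64(11.0), np.float64(3.0), np.float64(-8.0)), (np.float64(11.0), np.float64(3.0), np.float64(-9.0)), (np.float64(11.0), np.float64(3.0), np.float64(-10.0)), (np.float64(11.0), np.float64(3.0), np.float64(-11.0)), (np.float64(11.0), np.float64(3.0), np.float64(-12.0)), (np.float64(11.0), np.float64(3.0), np.float64(-13.0)), (np.float64(11.0), np.float64(3.0), np.float64(-14.0))]
```

The fingertips are about 7 mm behind the reported TCP, not 19 mm ahead of it. The depth image shows this, and the fingers closed on nothing above the shaft. I'll open, go about 22 mm lower while watching the force, and close again.

{"name": "play_rows", "arguments": {"steps": [0.5,0,0,0,0,0.5,0,0,0,0,0.5,0,0,0,0,0.5,0,0,0.008,0,0.5,0,0,0.016,0,0.5,0,0,0.02,0,0.5,0,0,0.022,0,0.5,0,0,0.022,0]}}

```text
t: 5.3
eef_pos: [562.8, 201.3, 3.1]
tcp_rot: [3.141, -0.0, -1.429]
contact_force: [-0.1, -0.2, 0.0]
gripper_width: 42.7
grip_force: 0.0
```

{"name": "play_rows", "arguments": {"steps": [0.8,0,0,0,0,1,0,0,0,0,1,0,0,0,0,1,0,0,0,0,1,0,0,0,0]}}

```text
t: 5.92
eef_pos: [563.1, 201.5, 3.7]
tcp_rot: [-3.141, 0.0, -1.429]
contact_force: [-1.5, -0.7, 5.3]
gripper_width: 9.4
grip_force: 59.0
```

{"name": "play_rows", "arguments": {"steps": [0.6,0,0,0,0,0.6,0,0,0,0,0.6,0,0,0.004,0,0.6,0,0,0.007,0,0.6,0,0,0.007,0,0.8,0,0,0.007,0,1,0,0,0.007,0,1,0,0,0.007,0,1,0,0,0.007,0]}}

```text
t: 7.05
eef_pos: [566.1, 202.9, 2.3]
tcp_rot: [-3.134, 0.002, -1.426]
contact_force: [-10.4, -3.5, 49.0]
gripper_width: 9.5
grip_force: 75.3
```

{"name": "play_rows", "arguments": {"steps": [1,0,0,-0.004,0,1,0,0,-0.008,0,1,0,0,-0.012,0,1,0,0,-0.02,0,1,0,0,-0.03,0,1,0,0,-0.03,0]}}

```text
t: 7.8
eef_pos: [563.5, 201.8, 27.3]
tcp_rot: [-3.14, 0.001, -1.429]
contact_force: [0.4, 0.4, -0.7]
gripper_width: 9.4
grip_force: 58.6
```

```bash
python3 - <<'E'
from h import *
T,s=tool();print(s['t'],s['eef_pos'],s['gripper_width'],s['grip_force'],s['contact_force'])
im,d=snapshot('wrist');K,M=c2w('wrist',T);P=cloud(K,M,d);np.savez('w4.npz',im=im,d=d,K=K,M=M,P=P)
Ti=np.linalg.inv(T);Q=P@Ti[:3,:3].T+Ti[:3,3]
for v in range(130,330,12): print(v,Q[v,283].round(0),P[v,283].round(0),im[v,283])
for u in (235,245,322,332): print(u,[(v,tuple(P[v,u].round(0))) for v in range(285,315,8)])
save('w4',cv2.resize(im[100:400,130:430],None,fx=1.6,fy=1.6))
E
```

```text
7.8 [563.47545501 201.8024663   27.3409736 ] 9.43231937693556 58.62110137939453 [ 0.36888445  0.41205412 -0.6534916 ]
130 [67.  0. 22.] [573. 136.   5.] [ 59  90 134]
142 [61.  0. 22.] [572. 142.   5.] [ 57  87 128]
154 [ 60.   0. -15.] [572. 142.  42.] [78 77 83]
166 [ 56.   0. -15.] [571. 147.  43.] [106 105 111]
178 [ 50.   0. -15.] [570. 152.  42.] [224 217 217]
190 [ 45.   0. -15.] [570. 157.  42.] [225 217 218]
202 [ 40.   0. -14.] [569. 163.  41.] [224 216 218]
214 [ 34.   0. -14.] [568. 168.  41.] [225 216 218]
226 [ 29.   0. -16.] [567. 173.  43.] [223 215 217]
238 [ 23.   0. -15.] [567. 179.  43.] [224 216 217]
250 [ 18.   0. -16.] [566. 184.  44.] [224 216 217]
262 [ 11.   0. -15.] [565. 191.  42.] [196 185 187]
274 [  5.   0. -15.] [564. 197.  42.] [196 186 187]
286 [ -1.   0. -16.] [563. 203.  43.] [195 185 184]
298 [ -8.   0. -16.] [562. 209.  43.] [196 186 185]
310 [-15.   0. -16.] [561. 216.  43.] [223 215 215]
322 [-22.   0. -15.] [560. 224.  43.] [200 187 188]
235 [(285, (np.float64(589.0), np.float64(230.0), np.float64(6.0))), (293, (np.float64(588.0), np.float64(2
[... 248 characters left out ...]
0), np.float64(197.0), np.float64(61.0))), (301, (np.float64(579.0), np.float64(191.0), np.float64(75.0))), (309, (np.float64(578.0), np.float64(191.0), np.float64(79.0)))]
322 [(285, (np.float64(548.0), np.float64(192.0), np.float64(55.0))), (293, (np.float64(549.0), np.float64(192.0), np.float64(61.0))), (301, (np.float64(551.0), np.float64(186.0), np.float64(76.0))), (309, (np.float64(551.0), np.float64(188.0), np.float64(78.0)))]
332 [(285, (np.float64(531.0), np.float64(222.0), np.float64(5.0))), (293, (np.float64(530.0), np.float64(227.0), np.float64(6.0))), (301, (np.float64(548.0), np.float64(187.0), np.float64(75.0))), (309, (np.float64(548.0), np.float64(188.0), np.float64(78.0)))]
```

View pics/w4.png

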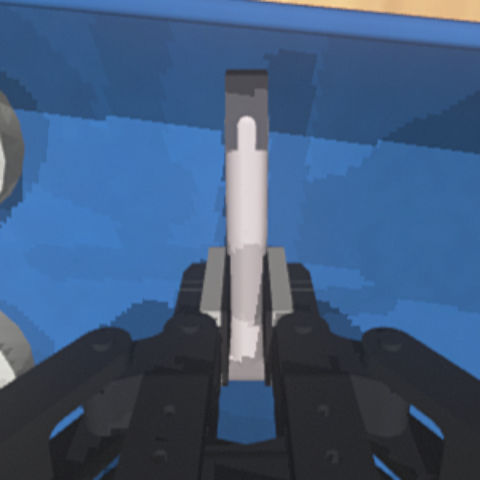

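The key is held level at tool z −9 (its axis), and its shaft is clear of the floor. Next I measure the tray and console poses.

```bash
python3 - <<'E'
from h import *
z=np.load('top0.npz');P=z['P'];im=z['im'].astype(int);hsv=cv2.cvtColor(z['im'],cv2.COLOR_RGB2HSV)
m=(hsv[...,0]<14)&(hsv[...,1]>190)&(hsv[...,2]>120)&(P[...,2]<50)&(P[...,1]<20)&(P[...,1]>-250)
q=P[m];print(len(q),'z',np.percentile(q[:,2],[2,50,98]))
r=q[q[:,2]>26];print('rim',cv2.minAreaRect(r[:,:2].astype(np.float32)));print('all',cv2.minAreaRect(q[:,:2].astype(np.float32)))
# console slope plane: grey pixels
g=P[150:216,316:402].reshape(-1,3);c=im[150:216,316:402].reshape(-1,3)
ok=(abs(c[:,0]-c[:,2])<25)&(c.min(1)>70)&(c.max(1)<160)&(g[:,2]>40)&(g[:,2]<150);g=g[ok]
for _ in range(6):
    ce=g.mean(0);n=np.linalg.svd(g-ce,full_matrices=False)[2][2];n*=np.sign(n[2]);dd=(g-ce)@n;g=g[abs(dd)<max(2.5,dd.std()*2)]
print('slope',len(g),ce.round(1),n.round(3),'tilt',np.degrees(np.arccos(n[2])),'yaw of +x',np.degrees(np.arctan2(-n[1],-n[0])),dd.std())
E
```

```text
Traceback (most recent call last):
IndexError: index -1 is out of bounds for axis 0 with size 0
```

{"name": "play_rows", "arguments": {"steps": [1,0,0,-0.04,0,1,0,0,-0.08,0,1,0,0,-0.1,0,1,0,0,-0.1,0]}}

```text
t: 8.35
eef_pos: [563.6, 201.9, 127.8]
tcp_rot: [-3.139, 0.002, -1.429]
contact_force: [0.6, -0.2, -1.2]
gripper_width: 9.3
grip_force: 58.7
```

```bash
python3 - <<'E'
from h import *
z=np.load('top0.npz');P=z['P'];im=z['im'].astype(int);hsv=cv2.cvtColor(z['im'],cv2.COLOR_RGB2HSV)
print(hsv[258,347],hsv[238,347],P[238,347])
m=np.zeros(hsv.shape[:2],bool);m[225:292,300:396]=True
m&=(hsv[...,0]<14)&(hsv[...,1]>150)
q=P[m];print(len(q),'z',np.percentile(q[:,2],[2,50,98]))
r=q[q[:,2]>24];print('rim',cv2.minAreaRect(r[:,:2].astype(np.float32)));print('all',cv2.minAreaRect(q[:,:2].astype(np.float32)))
g=P[150:216,316:402].reshape(-1,3);c=im[150:216,316:402].reshape(-1,3)
ok=(abs(c[:,0]-c[:,2])<25)&(c.min(1)>70)&(c.max(1)<160)&(g[:,2]>40)&(g[:,2]<150);g=g[ok]
for _ in range(6):
    ce=g.mean(0);n=np.linalg.svd(g-ce,full_matrices=False)[2][2];n*=np.sign(n[2]);dd=(g-ce)@n;g=g[abs(dd)<max(2.5,dd.std()*2)]
print('slope',len(g),ce.round(1),n.round(3),'tilt',np.degrees(np.arccos(n[2])),'yaw of +x',np.degrees(np.arctan2(-n[1],-n[0])),dd.std())
E
```

```text
[ 14 178 202] [ 12 177 157] [ 502.51401365 -118.24858836   12.49320348]
1906 z [-0.64536407  5.43283023 37.38855079]
rim ((439.47503662109375, -60.55009460449219), (150.3839111328125, 311.4831237792969), 10.18655776977539)
all ((439.76763916015625, -62.17863464355469), (150.3839111328125, 314.7923583984375), 10.18655776977539)
slope 2722 [ 630.9 -160.6   97.3] [-0.568  0.063  0.82 ] tilt 34.86717059192839 yaw of +x -6.345691047330983 1.941432293278336
```

{"name": "play_rows", "arguments": {"steps": [1,0.045,0.026,0,0.02,1,0.095,0.054,0,0.04,1,0.145,0.083,0,0.06,1,0.195,0.111,0,0.09,1,0.24,0.137,0,0.09,1,0.267,0.152,0,0.09,1,0.277,0.158,0,0.09,1,0.277,0.158,0,0.09]}}

```text
t: 9.35
eef_pos: [445.2, -95.5, 125.7]
tcp_rot: [3.141, -0.0, -1.52]
contact_force: [-0.8, 0.4, -1.1]
gripper_width: 9.4
grip_force: 58.8
```

```bash
python3 - <<'E'
from h import *
T,s=tool();print(s['t'],s['eef_pos'],s['gripper_width'],s['grip_force'],s['contact_force'])
im,d=snapshot('wrist');K,M=c2w('wrist',T);P=cloud(K,M,d);np.savez('w5.npz',im=im,d=d,K=K,M=M,P=P)
hsv=cv2.cvtColor(im,cv2.COLOR_RGB2HSV)
m=(hsv[...,0]<16)&(hsv[...,1]>150)&(d>100)
rim=P[m&(P[...,2]>30)&(P[...,2]<40)];fl=P[m&(P[...,2]>0)&(P[...,2]<10)]
for q in(rim,fl):print(len(q),np.percentile(q,[1,50,99],axis=0).round(1).tolist(),np.median(q[:,2]))
save('w5',im)
E
```

```text
9.35 [445.19779477 -95.54884072 125.67759514] 9.419380360194133 58.80436062812805 [-0.75409303  0.39667818 -1.10547965]
5548 [[387.0, -212.2, 30.3], [455.7, -159.2, 35.2], [510.2, -15.3, 37.0]] 35.17144366796134
24782 [[392.9, -206.1, 4.0], [456.1, -140.9, 5.7], [504.2, -22.2, 8.4]] 5.658139824156109
```

View pics/w5.png

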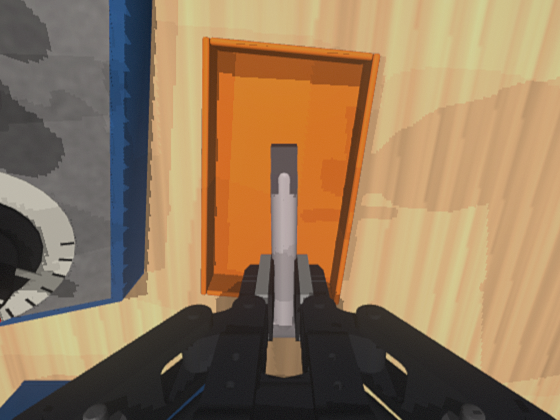

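Tray centre is about (448.6, −114) and its rim is at 35 mm, as given. The key lies over the floor along the tray's length, so I'm lowering it.

{"name": "play_rows", "arguments": {"steps": [1,0,-0.003,0.05,0,1,0,-0.003,0.09,0,1,0,-0.003,0.11,0,1,0,-0.003,0.117,0,1,0,-0.003,0.12,0,1,0,-0.003,0.12,0]}}

```text
t: 10.15
eef_pos: [449.3, -94.7, 6.8]
tcp_rot: [-3.141, 0.0, -1.518]
contact_force: [-0.0, 0.0, -0.3]
gripper_width: 9.3
grip_force: 58.9
```

{"name": "play_rows", "arguments": {"steps": [1,0,0,0.002,0,1,0,0,0.003,0,0.5,0,0,0.003,0,0.5,0,0,0.003,0,0.5,0,0,0.003,0,0.5,0,0,-0.04,0,0.5,0,0,-0.1,0,0.6,0,0,-0.16,0,0.8,0,0,-0.22,0,1,0,0,-0.28,0,1,0,0,-0.33,0,1,0,0,-0.33,0]}}

```text
t: 11.65
eef_pos: [450.2, -95.1, 340.5]
tcp_rot: [-3.134, 0.0, -1.519]
contact_force: [0.4, -0.2, -1.4]
gripper_width: 0.2
grip_force: 0.0
```

```bash
python3 - <<'E'
from h import *
T,s=tool();print(s['t'],s['eef_pos'],s['tcp_rot'],s['gripper_width'],s['joint_positions'].round(2))
im,d=snapshot('wrist');K,M=c2w('wrist',T);P=cloud(K,M,d);np.savez('w6.npz',im=im,d=d,K=K,M=M,P=P)
m=(P[...,2]>10)&(P[...,2]<25)&(P[...,0]>395)&(P[...,0]<502)&(P[...,1]>-206)&(P[...,1]<-20)&(im[...,2]>90)
print(m.sum(),np.percentile(P[m],[1,50,99],axis=0).round(0).tolist())
# console slope plane from wrist
g=P[(P[...,0]>560)&(P[...,1]<-30)&(P[...,1]>-280)&(P[...,2]>50)&(P[...,2]<140)&(d>0)]
rng=np.random.default_rng(0);best=0
for _ in range(300):
    a=g[rng.choice(len(g),3,False)];n=np.cross(a[1]-a[0],a[2]-a[0]);n/=np.linalg.norm(n)+1e-9;k=abs((g-a[0])@n)<1.5
    if k.sum()>best:best=k.sum();bk=k
q=g[bk];c=q.mean(0);n=np.linalg.svd(q-c,full_matrices=False)[2][2];n*=np.sign(n[2]);print('slope',len(g),best,c.round(1),n.round(3),n@c)
t=np.load('top0.npz');save('w6',im)
E
```

```text
11.65 [450.24492319 -95.12150885 340.50210497] [-3.13380007e+00  2.05178075e-04 -1.51860278e+00] 0.23590971437524066 [ 0.22 -0.07 -0.25  0.   -1.38 -0.17]
810 [[409.0, -146.0, 12.0], [449.0, -73.0, 17.0], [485.0, -60.0, 19.0]]
slope 29878 20864 [ 636.3 -161.4  101.7] [-0.57   0.063  0.819] -289.53769921944513
```

View pics/w6.png

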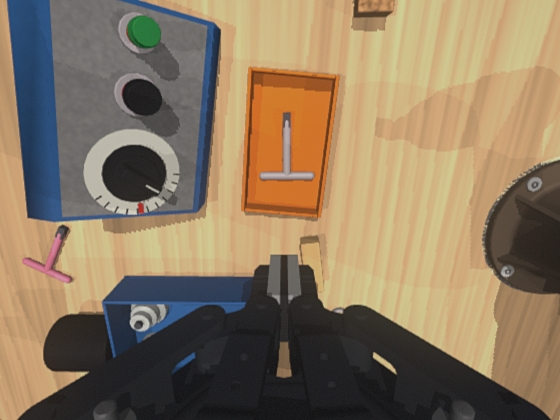

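The key lies inside the tray, with its shaft from (288,118) to the bar at row 176. The console controls are also in view, with the dial near (133,173), the red mark at (141,209), and the plugs at (142,97) and (144,33). Next is the cover: fly over it to the outer side.

{"name": "play_rows", "arguments": {"steps": [1,-0.045,-0.014,0,0,1,-0.1,-0.031,0,0,1,-0.155,-0.049,0,0,1,-0.21,-0.066,0,0,1,-0.265,-0.083,0,0,1,-0.32,-0.1,0,0,1,-0.375,-0.117,0,0,1,-0.425,-0.133,0,0,1,-0.458,-0.144,0,0,1,-0.468,-0.1465,0,0,1,-0.468,-0.1465,0.04,0,1,-0.468,-0.1465,0.085,0,1,-0.468,-0.1465,0.105,0,1,-0.468,-0.1465,0.107,0,1,-0.468,-0.1465,0.107,0]}}

```text
t: 13.58
eef_pos: [570.9, 379.7, 230.0]
tcp_rot: [-3.141, 0.0, -1.519]
contact_force: [-0.8, -0.0, 1.4]
gripper_width: 0.4
grip_force: 0.0
```

```bash
cat >> h.py <<'E'
def plane(g,tol=1.5,it=300):
    rng=np.random.default_rng(0);best=0
    for _ in range(it):
        a=g[rng.choice(len(g),3,False)];n=np.cross(a[1]-a[0],a[2]-a[0]);n/=np.linalg.norm(n)+1e-9;k=abs((g-a[0])@n)<tol
        if k.sum()>best:best=k.sum();bk=k
    q=g[bk];c=q.mean(0);n=np.linalg.svd(q-c,full_matrices=False)[2][2];return c,n*np.sign(n[2]),best
E
python3 - <<'E'
from h import *
T,s=tool();print(s['t'],s['eef_pos'],s['tcp_rot'],s['contact_force'])
z=np.load('w6.npz');im,d,P,K,M=[z[k] for k in('im','d','P','K','M')]
n=np.array([-.57,.063,.819]);n/=np.linalg.norm(n);c0=np.array([636.3,-161.4,101.7])
yc=np.cross([0,0,1],[-n[0],-n[1],0]);yc/=np.linalg.norm(yc);xs=np.cross(yc,n)  # xs: up the slope
h=(P-c0)@n
hsv=cv2.cvtColor(im,cv2.COLOR_RGB2HSV)
def loc(p): p=np.asarray(p)-c0; return np.array([p@xs,p@yc,p@n]).round(1)
inb=(P[...,0]>540)&(P[...,1]<0)&(P[...,1]>-300)
# white scale
w=inb&(hsv[...,1]<45)&(hsv[...,2]>170)&(abs(h)<8)
q=P[w];L=np.stack([(q-c0)@xs,(q-c0)@yc],1).astype(np.float32);L=L[L[:,1]>60]
(cx,cy),r=cv2.minEnclosingCircle(L[::1]);print('scale',len(L),cx,cy,r,'h',np.median((q-c0)@n),np.percentile(L,[1,99],axis=0))
D=c0+cx*xs+cy*yc;print('dial centre',D.round(1))
# by height: plugs and dial tops
for lo,hi,nm in((30,60,'all'),):
    m=inb&(h>lo)&(h<hi);lab,_=cv2.connectedComponents(m.astype(np.uint8)),0
    nl,L2=lab
    for i in range(1,nl):
        k=L2==i
        if k.sum()>30:
            q=P[k];hh=h[k];t=q[hh>np.percentile(hh,90)-2.5];print(nm,k.sum(),'px',np.argwhere(k).mean(0).round(0),'hmax',np.percentile(hh,95).round(1),'c',t.mean(0).round(1),loc(t.mean(0)),'ext',np.ptp(t,0).round(0))
red=inb&((hsv[...,0]<6)|(hsv[...,0]>172))&(hsv[...,1]>150)&(hsv[...,2]>90)
nl,L2=cv2.connectedComponents(red.astype(np.uint8))
for i in range(1,nl):
    k=L2==i
    if k.sum()>8: print('red',k.sum(),np.argwhere(k).mean(0).round(1),loc(P[k].mean(0)))
print('xs',xs.round(3),'yc',yc.round(3))
E
```

```text
13.575 [570.9361494  379.6986079  230.00083725] [-3.14094288e+00  1.54717426e-04 -1.51896722e+00] [-0.82959402 -0.00402586  1.43625774]
scale 1651 -10.183392524719238 82.63302612304688 54.97034454345703 h 0.708641717616803 [[-62.27978706  60.63047981]
 [ 43.09432411 134.49564362]]
dial centre [637.1 -78.4  95.9]
all 851 px [ 32. 144.] hmax 44.2 c [ 595.4 -232.3  131.1] [-10.1 -75.   43. ] ext [23. 27. 17.]
all 1108 px [ 97. 142.] hmax 43.3 c [ 603.1 -168.9  130.5] [ -9.8 -11.1  42. ] ext [29. 34. 21.]
all 579 px [182. 140.] hmax 43.8 c [614.  -76.5 131.5] [-8.7 82.  42.5] ext [34. 35. 27.]
red 44 [207.8 140.4] [-17.3 128.5   2.1]
xs [ 0.814 -0.09   0.574] yc [ 0.11   0.994 -0.   ]
```

Measured on the slope, dial and plugs sit at (−10, 82.6), (−10, −11) and (−10, −75). The spacings match the given 94 and 158 mm, and the mark is at about 1.42 rad. Now I push the cover along its arc.

{"name": "play_rows", "arguments": {"steps": [1,0.02,0,0,0,1,0.041,0,0,0,1,0.055,0,0.001,0,1,0.068,0,0.0025,0,1,0.08,0,0.0045,0,1,0.092,0,0.007,0,1,0.1145,0,0.0153,0,1,0.1355,0,0.0267,0,1,0.1547,0,0.0412,0,1,0.1715,0,0.0583,0,1,0.1856,0,0.0778,0,1,0.1966,0,0.0991,0,1,0.2042,0,0.1219,0,1,0.2042,0,0.1219,0]}}

```text
t: 15.32
eef_pos: [579.2, 173.4, 104.6]
tcp_rot: [3.136, -0.003, -1.52]
contact_force: [0.4, -0.9, -0.4]
gripper_width: -0.2
grip_force: 0.0
```

```bash
python3 - <<'E'
from h import *
T,s=tool();print(s['t'],s['eef_pos'],s['contact_force'])
for nme in('top',):
    im,d=snapshot(nme);K,M=c2w(nme);P=cloud(K,M,d)
    g=P[(P[...,0]>470)&(P[...,0]<700)&(P[...,1]>110)&(P[...,1]<330)&(P[...,2]>60)&(P[...,2]<180)&(d>0)]
    print(nme,plane(g),len(g))
E
```

```text
15.325 [579.17326507 173.36650025 104.59604769] [ 0.41073915 -0.92292263 -0.39421232]
top (array([529.9476792 , 206.21639651,  98.66291144]), array([0.00314245, 0.13809162, 0.99041447]), np.int64(1352)) 2981
```

{"name": "play_rows", "arguments": {"steps": [1,0.003,0,0.01,0,1,0.005,0,0.018,0,1,0.005,0,0.023,0,1,0.005,0,0.026,0,1,0.005,0,0.028,0,1,0.005,0,0.028,0]}}

```text
t: 16.12
eef_pos: [581.6, 170.9, 80.5]
tcp_rot: [-3.141, -0.0, -1.518]
contact_force: [-1.8, -1.5, 10.8]
gripper_width: -0.1
grip_force: 5.1
```

{"name": "play_rows", "arguments": {"steps": [1,0.005,0,0.001,0,1,0.005,0,0.002,0,1,0.005,0,0.002,0,1,0.005,0,0.002,0]}}

```text
t: 16.62
eef_pos: [583.1, 167.9, 80.4]
tcp_rot: [-3.137, 0.003, -1.517]
contact_force: [-5.7, 4.6, 20.2]
gripper_width: -0.2
grip_force: 10.0
```

The height held at 80.4 mm while the force doubled to 20 N, so the cover is home. It also puts the tips 3 mm behind the TCP. Now I lift, fly to the motor plug, and turn so that the tool's x points up the slope.

{"name": "play_rows", "arguments": {"steps": [1,0,0,-0.03,0,1,0,0,-0.08,0,1,0.03,0.002,-0.12,-0.17,1,0.08,0.005,-0.125,-0.34,1,0.13,0.009,-0.125,-0.51,1,0.18,0.012,-0.125,-0.68,1,0.23,0.015,-0.125,-0.85,1,0.28,0.018,-0.125,-1.02,1,0.315,0.021,-0.12,-1.19,1,0.334,0.0225,-0.11,-1.36,1,0.334,0.0225,-0.105,-1.41,1,0.334,0.0225,-0.105,-1.41,1,0.334,0.0225,-0.105,-1.41]}}

```text
t: 18.25
eef_pos: [576.6, -168.4, 182.5]
tcp_rot: [-3.141, 0.0, -0.11]
contact_force: [0.3, 0.3, 0.1]
gripper_width: -0.1
grip_force: 0.0
```

```bash
cat > con.py <<'E'
from h import *
n=np.array([-.57,.063,.819]);n/=np.linalg.norm(n);c0=np.array([636.3,-161.4,101.7])
yc=np.cross([0,0,1],[-n[0],-n[1],0]);yc/=np.linalg.norm(yc);xs=np.cross(yc,n)
def at(s,y,h): return c0+s*xs+y*yc+h*n
def totool(T,p): return T[:3,:3].T@(np.asarray(p)-T[:3,3])
E
python3 - <<'E'
from con import *
T,s=tool();print(s['t'],s['eef_pos'],s['tcp_rot'],s['joint_positions'].round(2))
im,d=snapshot('top');K,M=c2w('top');P=cloud(K,M,d)
g=P[(P[...,0]>450)&(P[...,0]<710)&(P[...,1]>110)&(P[...,1]<330)&(P[...,2]>60)&(P[...,2]<180)&(d>0)]
c,nn,b=plane(g);print('cover',c,nn,b,len(g))
e=np.array([11,0,-3])
for nm,y in(('motor',-11.3),('sensor',-75.3)):
    for h in (60,48,44,36): print(nm,h,(totool(T,at(-10,y,h))-e).round(1))
E
```

```text
18.25 [ 576.63503678 -168.36353369  182.4800543 ] [-3.14149152e+00  1.56952025e-04 -1.09638633e-01] [ 0.04  0.27 -0.22 -0.   -1.08  1.42]
cover [575.96721655 219.31309509  83.39080365] [-6.53223877e-04 -1.24086142e-03  9.99999017e-01] 2934 6830
motor 60 [ 4.9 -2.2 40.4]
motor 48 [11.8 -2.2 50.2]
motor 44 [14.1 -2.2 53.5]
motor 36 [18.7 -2.2 60. ]
sensor 60 [ 4.9 61.8 40.4]
sensor 48 [11.8 61.8 50.2]
sensor 44 [14.1 61.8 53.5]
sensor 36 [18.7 61.8 60. ]
```

The cover plane lies at z = 83.4 mm and is flat to 0.001 rad, so it is home. Next, the motor plug along its axis.

{"name": "play_rows", "arguments": {"steps": [1,0.005,-0.002,0.02,0,1,0.005,-0.002,0.04,0,1,0.009,-0.002,0.046,0,1,0.012,-0.002,0.05,0,1,0.014,-0.002,0.0535,0,1,0.0165,-0.002,0.057,0,1,0.0187,-0.002,0.06,0,1,0.0187,-0.002,0.06,0]}}

```text
t: 19.3
eef_pos: [595.7, -168.8, 122.9]
tcp_rot: [3.141, -0.0, -0.109]
contact_force: [-1.7, 1.1, 2.8]
gripper_width: 0.1
grip_force: 1.6
```

{"name": "play_rows", "arguments": {"steps": [1,0.0006,0,0.0008,0,1,0.0012,0,0.0016,0,1,0.0017,0,0.0025,0,1,0.0017,0,0.0025,0,1,0.0017,0,0.0025,0]}}

```text
t: 19.92
eef_pos: [597.2, -169.0, 120.6]
tcp_rot: [3.141, -0.001, -0.109]
contact_force: [-3.1, 1.8, 5.7]
gripper_width: 0.1
grip_force: 3.2
```

{"name": "play_rows", "arguments": {"steps": [1,0.0012,0,0.0016,0,1,0.0023,0,0.0033,0,1,0.0023,0,0.0033,0,1,0.0023,0,0.0033,0]}}

```text
t: 20.42
eef_pos: [598.2, -169.2, 119.1]
tcp_rot: [3.141, 0.001, -0.108]
contact_force: [-12.3, 5.4, 22.4]
gripper_width: 0.2
grip_force: 12.4
```

The motor plug is at its stop: 26 N with little further motion. Now the sensor plug, 64 mm to the side.

{"name": "play_rows", "arguments": {"steps": [1,-0.01,0,-0.02,0,1,-0.02,0.01,-0.045,0,1,-0.02,0.064,-0.045,0,1,-0.02,0.064,-0.035,0,1,-0.018,0.064,-0.026,0,1,-0.012,0.064,-0.017,0,1,-0.009,0.064,-0.013,0,1,-0.0065,0.064,-0.0095,0,1,-0.004,0.064,-0.006,0,1,-0.002,0.064,-0.003,0,1,-0.001,0.064,-0.0015,0,1,-0.001,0.064,-0.0015,0]}}

```text
t: 21.92
eef_pos: [590.8, -232.3, 119.2]
tcp_rot: [-3.141, 0.001, -0.108]
contact_force: [-6.9, 5.4, 12.7]
gripper_width: -0.2
grip_force: 7.6
```

{"name": "play_rows", "arguments": {"steps": [1,0.0006,0,0.0008,0,1,0.0012,0,0.0016,0,1,0.0012,0,0.0016,0,1,-0.01,0,-0.02,0,1,-0.02,0,-0.06,0,1,-0.05,0,-0.12,0,1,-0.09,0,-0.18,0,1,-0.09,0,-0.2,0,1,-0.09,0,-0.2,0]}}

```text
t: 23.05
eef_pos: [502.8, -223.5, 322.5]
tcp_rot: [3.141, -0.008, -0.109]
contact_force: [0.2, 0.7, -0.1]
gripper_width: -0.0
grip_force: 0.0
```

```bash
cat > con2.py <<'E'
from con import *
def look(name,show=None):
    T,s=tool();im,d=snapshot(name);K,M=c2w(name,T);P=cloud(K,M,d);np.savez('last_%s.npz'%name,im=im,d=d,K=K,M=M,P=P,T=T);return T,s,im,d,K,M,P
def ana(im,d,P):
    h=(P-c0)@n;S=(P-c0)@xs;Y=(P-c0)@yc;hsv=cv2.cvtColor(im,cv2.COLOR_RGB2HSV)
    for nm,y in(('motor',-11.3),('sensor',-75.3)):
        m=(np.hypot(S+10,Y-y)<9)&(h>20)&(h<60);print(nm,m.sum(),'h',np.median(h[m]).round(2),'slope near',np.median(h[(np.hypot(S+10,Y-y)>30)&(np.hypot(S+10,Y-y)<36)&(abs(h)<6)]).round(2))
        r=(np.hypot(S+10,Y-y)<45)&(h>-5)&(h<60)&((hsv[...,0]<7)|(hsv[...,0]>172))&(hsv[...,1]>130)&(hsv[...,2]>60)&(Y<60);print(' red px',r.sum())
    dm=(np.hypot(S+10,Y-82.6)<28)&(h>30)&(h<60)&(d>0)
    q=np.stack([S[dm],Y[dm]],1);c=q.mean(0);v=np.linalg.svd(q-c,full_matrices=False)[2][0]
    print('bar',dm.sum(),'c',c.round(1),'angle',np.arctan2(v[1],-v[0]).round(3),'(mod pi) h',np.median(h[dm]).round(1),'ext',np.ptp(q@v).round(1))
    w=(np.hypot(S+10,Y-82.6)<44)&(h>2)&(hsv[...,1]<70)&(hsv[...,2]>150)&(h<60)&(h>5)
    if w.sum(): k=np.stack([S[w]+10,Y[w]-82.6],1).mean(0);print('white high',w.sum(),k.round(1),np.arctan2(k[1],-k[0]).round(3))
    r=(np.hypot(S+10,Y-82.6)<60)&(abs(h)<6)&((hsv[...,0]<7)|(hsv[...,0]>172))&(hsv[...,1]>130)&(hsv[...,2]>60)
    if r.sum(): k=np.stack([S[r]+10,Y[r]-82.6],1).mean(0);print('mark',r.sum(),k.round(1),np.arctan2(k[1],-k[0]).round(3))
E
python3 - <<'E'
from con2 import *
T,s,im,d,K,M,P=look('wrist');print(s['t'],s['eef_pos'],s['tcp_rot'],s['contact_force'].round(1));ana(im,d,P)
print('before');z=np.load('w6.npz');ana(z['im'],z['d'],z['P'])
E
```

```text
23.05 [ 502.82137985 -223.49184306  322.51791044] [ 3.14097945 -0.00839134 -0.10892094] [ 0.2  0.7 -0.1]
motor 231 h 35.12 slope near 0.1
 red px 0
sensor 232 h 35.14 slope near 0.07
 red px 0
bar 753 c [-6.1 79.1] angle 0.538 (mod pi) h 42.3 ext 48.3
white high 24 [-10.8   7.2] 0.586
mark 73 [-6.7 46. ] 1.425
before
motor 249 h 42.02 slope near -0.17
 red px 2
sensor 310 h 42.99 slope near -0.2
 red px 5
bar 579 c [-8.1 80.9] angle 0.546 (mod pi) h 42.1 ext 47.2
white high 27 [-9.8  8.8] 0.731
mark 49 [-7.1 45.8] 1.417
```

Both plugs stand at the same 35.1 mm height with no red pixels left. The dial is at about 0.55 rad and the mark at about 1.42. I'll refine the dial centre and the size of the closed fingertip.

```bash
cat > push.py <<'E'
from con2 import *
def plan(ths,off,C,hy,r=15,dz=18,rx=11):
    T,s=tool();print(s['t'],s['eef_pos'])
    for th,o in zip(ths,off):
        p=np.array([-np.cos(th),np.sin(th)]);t=np.array([np.sin(th),np.cos(th)])
        q=np.array(C)+r*p-(7+o)*t;Q=at(q[0],q[1],44)
        e=totool(T,Q)-np.array([rx,-hy,-3]);e[2]+=dz;print(th,o,e.round(1))
E
python3 - <<'E'
from push import *
z=np.load('last_wrist.npz');im,d,P,T=z['im'],z['d'],z['P'],z['T']
Q=(P-T[:3,3])@T[:3,:3];m=(Q[...,2]<-4)&(Q[...,2]>-16)&(abs(Q[...,1])<40)&(abs(Q[...,0])<20)&(d>20)
print('tip',m.sum(),np.percentile(Q[m],[1,50,99],axis=0).round(1).tolist())
h=(P-c0)@n;S=(P-c0)@xs;Y=(P-c0)@yc;hsv=cv2.cvtColor(im,cv2.COLOR_RGB2HSV)
dm=(np.hypot(S+10,Y-82.6)<32)&(h>40)&(h<46)&(d>0);q=np.stack([S[dm],Y[dm]],1).astype(np.float32);print('bar top',dm.sum(),q.mean(0),cv2.minAreaRect(q))
w=(abs(h)<5)&(hsv[...,1]<45)&(hsv[...,2]>165)&(np.hypot(S+10,Y-82.6)<60);q=np.stack([S[w],Y[w]],1)
from scipy.optimize import least_squares
# outer ring: per angular bin max radius
c=np.array([-10,82.6])
for _ in range(5):
    v=q-c;a=np.arctan2(v[:,1],v[:,0]);b=((a+np.pi)/(2*np.pi)*48).astype(int);r=np.hypot(*v.T);pts=np.array([q[b==i][np.argsort(r[b==i])[-3]] for i in range(48) if (b==i).sum()>6])
    f=least_squares(lambda x:np.hypot(pts[:,0]-x[0],pts[:,1]-x[1])-x[2],[*c,48],loss='soft_l1');c=f.x[:2]
print('scale',f.x,np.abs(f.fun).mean())
print('plug tops');
for y in(-11.3,-75.3):
    m=(np.hypot(S+10,Y-y)<24)&(h>33)&(h<40)&(d>0);q=np.stack([S[m],Y[m]],1).astype(np.float32);print(cv2.minEnclosingCircle(q),q.mean(0))
save('dial1',cv2.resize(im[150:420,:300],None,fx=2,fy=2))
E
```

```text
tip 399 [[5.9, -12.8, -15.9], [10.1, -0.1, -12.6], [10.9, 12.9, -7.2]]
bar top 594 [-8.259407 80.923065] ((-9.989992141723633, 82.25054931640625), (13.958230972290039, 48.31158447265625), 58.7445182800293)
scale [-9.34846115 82.02754819 53.74536282] 0.30243362234071075
plug tops
((-10.586661338806152, -11.456576347351074), 17.970884323120117) [ -9.454317 -11.511779]
((-10.608846664428711, -75.53710174560547), 13.914651870727539) [ -9.8041725 -75.38848  ]
```

```bash
python3 - <<'E'
from push import *
C=(-10,82.3)
plan([.546,.546,.546,.7,.85,1.0,1.1,1.2,1.3,1.37],[15,6,0,0,0,0,0,0,0,0],C,13)
E
```

```text
23.1 [ 502.3395085  -223.11081598  320.11833247]
0.546 15 [  61.3 -134.3  223.4]
0.546 6 [  65.1 -141.9  220.7]
0.546 0 [  67.7 -147.1  218.9]
0.7 0 [  68.1 -149.6  218.7]
0.85 0 [  68.8 -151.9  218.2]
1.0 0 [  69.7 -154.1  217.5]
1.1 0 [  70.5 -155.4  217. ]
1.2 0 [  71.4 -156.7  216.4]
1.3 0 [  72.4 -157.8  215.7]
1.37 0 [  73.1 -158.6  215.2]
```

```bash
python3 - <<'E'
from push import *
plan([.546,.546,.546,.7,.85,1.0,1.15,1.3,1.36],[15,6,0,0,0,0,0,0,0],(-10,82.3),13,r=19)
E
```

```text
23.1 [ 502.3395085  -223.11081598  320.11833247]
0.546 15 [  58.5 -136.3  225.3]
0.546 6 [  62.3 -144.   222.7]
0.546 0 [  64.9 -149.1  220.9]
0.7 0 [  65.6 -152.1  220.4]
0.85 0 [  66.6 -154.9  219.7]
1.0 0 [  68.  -157.5  218.8]
1.15 0 [  69.6 -159.7  217.6]
1.3 0 [  71.5 -161.7  216.3]
1.36 0 [  72.3 -162.4  215.7]
```

{"name": "play_rows", "arguments": {"steps": [1,0.02,-0.045,0.03,0,1,0.04,-0.09,0.07,0,1,0.056,-0.13,0.12,0,1,0.056,-0.132,0.17,0,1,0.057,-0.133,0.21,0,1,0.058,-0.135,0.225,0,1,0.0623,-0.144,0.2227,0,1,0.0649,-0.149,0.221,0,1,0.0656,-0.152,0.2204,0,1,0.0666,-0.155,0.2197,0,1,0.068,-0.1575,0.2188,0,1,0.0696,-0.1597,0.2176,0,1,0.0706,-0.1608,0.217,0,1,0.0706,-0.1608,0.217,0,1,0.0706,-0.1608,0.217,0]}}

```text
t: 24.98
eef_pos: [589.1, -70.7, 100.8]
tcp_rot: [3.142, 0.001, -0.109]
contact_force: [-5.0, 0.1, -0.8]
gripper_width: 0.1
grip_force: 1.8
```

```bash
python3 - <<'E'
from push import *
T,s,im,d,K,M,P=look('wrist');print(s['t'],s['eef_pos'],s['contact_force'].round(1))
h=(P-c0)@n;S=(P-c0)@xs;Y=(P-c0)@yc
Q=(P-T[:3,3])@T[:3,:3]
for nm in('wrist','top'):
    if nm=='top':
        T,s,im,d,K,M,P=look('top');h=(P-c0)@n;S=(P-c0)@xs;Y=(P-c0)@yc;Q=(P-T[:3,3])@T[:3,:3]
    dm=(np.hypot(S+10,Y-82.3)<32)&(h>40)&(h<46)&(d>0)&~((abs(Q[...,0])<13)&(abs(Q[...,1])<15))
    q=np.stack([S[dm],Y[dm]],1).astype(np.float32);print(nm,dm.sum(),q.mean(0),cv2.minAreaRect(q))
E
```

```text
24.975 [589.12895073 -70.72745517 100.83872115] [-5.   0.1 -0.8]
wrist 2147 [-5.4476953 80.668465 ] ((-9.546512603759766, 82.38080596923828), (14.685157775878906, 47.54622268676758), 43.9786376953125)
top 0 [nan nan] ((0.0, 0.0), (0.0, 0.0), 0.0)<stdin>:9: RuntimeWarning: Mean of empty slice.
  ret = um.true_divide(
```

The dial moved to 0.80 rad, so contact came later than planned. I'll go on by feedback along the same path.

{"name": "play_rows", "arguments": {"steps": [1,0.001,-0.002,-0.0008,0,1,0.0022,-0.004,-0.0018,0,1,0.0038,-0.006,-0.0028,0,1,0.0052,-0.0075,-0.0037,0,1,0.0052,-0.0075,-0.0037,0,1,0.0052,-0.0075,-0.0037,0]}}

```text
t: 25.82
eef_pos: [596.3, -63.7, 105.2]
tcp_rot: [-3.141, -0.001, -0.109]
contact_force: [-2.3, 2.1, 1.1]
gripper_width: -0.2
grip_force: 1.4
```

```bash
cat > ang.py <<'E'
from push import *
T,s,im,d,K,M,P=look('wrist');print(s['t'],s['eef_pos'],s['contact_force'].round(1))
h=(P-c0)@n;S=(P-c0)@xs;Y=(P-c0)@yc;Q=(P-T[:3,3])@T[:3,:3]
dm=(np.hypot(S+10,Y-82.3)<32)&(h>40)&(h<46)&(d>0)&~((abs(Q[...,0])<13)&(abs(Q[...,1])<15))
q=np.stack([S[dm],Y[dm]],1).astype(np.float32);R=cv2.minAreaRect(q);b=cv2.boxPoints(R);e=[b[1]-b[0],b[2]-b[1]];e=max(e,key=np.linalg.norm);print(dm.sum(),R,'theta',np.arctan2(e[1],-e[0])%np.pi)
E
python3 ang.py
```

```text
25.825 [596.31476149 -63.65914853 105.15544847] [-2.3  2.1  1.1]
1931 ((-9.481674194335938, 82.56199645996094), (14.609236717224121, 47.17333984375), 9.267900466918945) theta 1.409041
```

{"name": "play_rows", "arguments": {"steps": [1,-0.005,0.004,0,0,1,-0.015,0.008,-0.01,0,1,-0.02,0.01,-0.06,0,1,-0.03,0.01,-0.12,0,1,-0.045,0.01,-0.16,0,1,-0.06,0.01,-0.18,0,1,-0.06,0.01,-0.18,0,1,-0.06,0.01,-0.18,0]}}

```text
t: 26.88
eef_pos: [534.6, -67.4, 284.6]
tcp_rot: [-3.141, -0.0, -0.109]
contact_force: [-0.3, -0.2, -0.2]
gripper_width: 0.0
grip_force: 0.0
```

```bash
python3 ang.py; python3 - <<'E'
from push import *
z=np.load('last_wrist.npz');im,d,P=z['im'],z['d'],z['P'];ana(im,d,P)
h=(P-c0)@n;S=(P-c0)@xs;Y=(P-c0)@yc
m=(np.hypot(S+10,Y-82.3)<60);v,u=np.argwhere(m).T
c=im[max(v.min()-5,0):v.max()+5,max(u.min()-5,0):u.max()+5];print(c.shape,v.min(),u.min());save('dial2',cv2.resize(c,None,fx=4,fy=4,interpolation=cv2.INTER_CUBIC)[:600,:800])
E
```

```text
26.875 [534.60762922 -67.41043287 284.62930358] [-0.3 -0.2 -0.2]
714 ((-10.109857559204102, 82.689697265625), (14.363008499145508, 47.263397216796875), 9.467182159423828) theta 1.4055629
motor 263 h 34.84 slope near -0.07
 red px 0
sensor 267 h 35.0 slope near -0.06
 red px 0
bar 1067 c [-7.3 82.6] angle 1.407 (mod pi) h 41.8 ext 47.4
white high 97 [-4.3 24. ] 1.395
mark 81 [-6.4 46.3] 1.433
(397, 206, 3) 6 185
```

View pics/dial2.png

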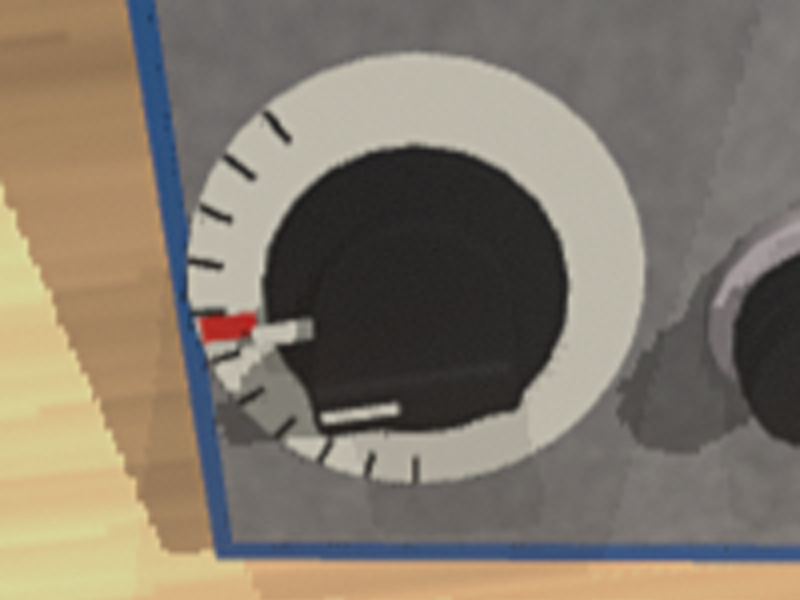

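The pointer strip at (262–312, 331) sits just short of the red mark at (228,327). I'll compare them using the scale's 0.26 rad ticks as a ruler.

```bash
cat > fine.py <<'E'
from push import *
from scipy.optimize import least_squares
from scipy.ndimage import map_coordinates
for f in ('last_wrist.npz','w6.npz'):
    z=np.load(f);im,d,P,K,M=[z[k] for k in('im','d','P','K','M')]
    h=(P-c0)@n;S=(P-c0)@xs;Y=(P-c0)@yc;hsv=cv2.cvtColor(im,cv2.COLOR_RGB2HSV).astype(float)
    w=(abs(h)<5)&(hsv[...,1]<45)&(hsv[...,2]>150)&(np.hypot(S+10,Y-82.3)<60);q=np.stack([S[w],Y[w]],1);h0=np.median(h[w]);c=np.array([-10,82.3])
    for _ in range(5):
        v=q-c;b=((np.arctan2(v[:,1],v[:,0])+np.pi)/(2*np.pi)*60).astype(int);r=np.hypot(*v.T);pts=np.array([q[b==i][np.argsort(r[b==i])[-2]] for i in range(60) if (b==i).sum()>6])
        F=least_squares(lambda x:np.hypot(pts[:,0]-x[0],pts[:,1]-x[1])-x[2],[*c,52],loss='soft_l1');c=F.x[:2]
    Mi=np.linalg.inv(M)
    th=np.arange(-.15,2.8,.01);rows=[]
    V=[];G=[]
    for r in np.arange(44,51.1,1):
        p=np.array([at(c[0]-r*np.cos(t),c[1]+r*np.sin(t),h0) for t in th])@Mi[:3,:3].T+Mi[:3,3];u=(p@K.T);u=u[:,:2]/u[:,2:]
        V.append(map_coordinates(im[...,0].astype(float),[u[:,1],u[:,0]],order=1,mode='nearest'));G.append(map_coordinates(im[...,1].astype(float),[u[:,1],u[:,0]],order=1,mode='nearest'))
    V=np.mean(V,0);G=np.mean(G,0);red=V-G;red[red<.4*red.max()]=0;mk=(red*th).sum()/red.sum()
    bg=cv2.dilate(V[None].astype(np.float32),np.ones((1,25))).ravel();dip=(bg-V)/bg
    tk=[]
    for k in range(11):
        m=abs(th-.26*k)<.08;ww=np.clip(dip[m]-.12,0,None)
        if ww.sum()>.3: tk.append((k,(ww*th[m]).sum()/ww.sum()))
    tk=np.array(tk);print(f,'centre',F.x.round(2),'mark raw',mk.round(4));print(' ticks err',[(int(k),round(t-.26*k,3)) for k,t in tk])
    A=np.polyfit(tk[:,1],.26*tk[:,0],1);print(' mark by ticks lin',np.polyval(A,mk).round(4),'A',A)
    # pointer strip
    s=(hsv[...,1]<70)&(hsv[...,2]>140)&(h>6)&(h<50)&(np.hypot(S-c[0],Y-c[1])<43)
    if s.sum():
        X=np.stack([S[s]-c[0],Y[s]-c[1]],1)
        for lo,hi in((6,32),(32,50)):
            k=(h[s]>lo)&(h[s]<hi)
            if k.sum()>3: g=X[k].mean(0);print(' white h',lo,k.sum(),g.round(1),np.median(h[s][k]).round(1),np.arctan2(g[1],-g[0]).round(3))
E
python3 fine.py
```

```text
last_wrist.npz centre [-9.77 82.4  54.43] mark raw 1.4016
 ticks err [(0, np.float64(0.002)), (1, np.float64(-0.006)), (2, np.float64(0.002)), (3, np.float64(-0.03)), (4, np.float64(-0.002)), (5, np.float64(-0.038)), (6, np.float64(-0.065)), (7, np.float64(-0.071)), (8, np.float64(-0.075))]
 mark by ticks lin 1.4497 A [ 1.04273913 -0.01177105]
 white h 6 51 [-6.  34.2] 7.3 1.398
 white h 32 52 [-2.9 12.2] 42.8 1.335
w6.npz centre [-9.99 82.56 54.36] mark raw 1.4097
 ticks err [(0, np.float64(0.01)), (1, np.float64(-0.012)), (2, np.float64(0.006)), (3, np.float64(-0.016)), (4, np.float64(-0.043)), (5, np.float64(-0.044)), (6, np.float64(-0.063)), (7, np.float64(-0.069)), (8, np.float64(-0.074))]
 mark by ticks lin 1.4616 A [ 1.04485896 -0.01136554]
 white h 32 27 [-10.6   6.4] 43.0 0.543
```

The tick pitch comes out at 0.25 rad, so the raw angles are good. The mark is at 1.40–1.41, the pointer strip at 1.398 and the bar at 1.406. Last, a check of the cover and key, then hand in.

```bash
python3 - <<'E'
from con2 import *
T,s,im,d,K,M,P=look('top')
g=P[(P[...,0]>450)&(P[...,0]<710)&(P[...,1]>120)&(P[...,1]<315)&(P[...,2]>60)&(P[...,2]<180)&(d>0)]
c,nn,b=plane(g);print('cover',c.round(1),nn.round(4),b,len(g))
k=(cv2.cvtColor(im,cv2.COLOR_RGB2HSV)[...,1]<90)&(P[...,0]>392)&(P[...,0]<505)&(P[...,1]>-208)&(P[...,1]<-20)&(P[...,2]<30)
print('key px',k.sum(),np.percentile(P[k],[2,98],axis=0).round(0).tolist() if k.any() else '')
ok=abs(nn[2])>.9995 and abs(c[2]-83.5)<2
print(s['t'],ok)
if ok: print(ticket.job_done())
E
```

```text
cover [554.7 276.9  83.3] [ 0.0053 -0.0036  1.    ] 853 1928
key px 236 [[411.0, -152.0, 5.0], [483.0, -62.0, 21.0]]
26.925 True
the job is handed in; nothing more can be done
None
```

I handed the job in at 26.9 s: the key is in the tray, the cover is fully home, both plugs are home with no red showing, and the dial pointer is within about 0.02 rad of the red mark. One thing could count against it: while I was grasping the key, the wrist force reached 49 N (limit 120 N). I took that as the fingertips on the housing floor, but I can't rule out the gripper's body, which is limited to 40 N.

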